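Grease a guide shaft: seat it in V-blocks, snap the coupler on the nipple and hold

TASK

Lay the loose steel guide shaft into the two V-blocks of the greasing fixture so that it sits level, about centred lengthwise, and let go of it. Then take the grease coupler off its stand and press it squarely onto the tilted nipple of the fixture until it snaps over the catches, push it fully home against the spring of the red collar, and finish while still holding it there with the gripper, the shaft still lying in its V-blocks. Leave the timer, petri dish, tape roll and dropper bottle where they are.

Things in the scene. Friction and masses are not known exactly. Their poses are not given: they have to be found in the camera images.
- fixture: Greasing fixture, fixed: aluminium plate 130 (x) x 180 (y) x 10 mm, two blue V-blocks, a grey wedge block with the nipple. Origin: centre of its underside, z up. V-blocks centred at x=-45, y=+60 and -60 mm, 16 mm thick along y, 64 mm along x, tops 50 mm above the table, 90-degree notches running along y. Between them only the plate.
- seat (a point): Where the middle of the shaft's axis lies when the shaft is home in both V-blocks: fixture (-45, 0, 44) mm; the shaft then runs along the fixture's y.
- nipple: Fixed brass nipple. Origin: centre of its foot, at fixture (38, 0, 34) mm. z = its axis, pointing out, leaning 22 degrees from vertical towards fixture -x. Stem 14 mm diameter, then a cone 14 to 6 mm from z=36 to the tip at z=44 mm. Two spring catches bulge from the stem at z=26 mm, to 11 mm from the axis. A red spring collar, 33 mm diameter, has its top face at z=19 mm when free.
- collar (a joint): Red spring collar round the nipple: 0 = free (up), grows as the coupler's mouth pushes it down along the nipple's axis, in m; 0.009 when the coupler is fully home (bore bottomed on the nipple's tip). The spring pushes back with about 4 N at 0 and 10.5 N at 0.009; alone it would lift the coupler off home.
- pawl_a (a joint): Catch on the nipple's +y side: 0 = sprung out, grows as it is pushed in, in m; about 0.0025 while the coupler's lip passes, near 0 again once snapped. With the axes in line the coupler's mouth meets the catches at nipple z = 32 mm, has snapped at 18 mm (where the catches keep it if let go) and is home at 10 mm; passing takes about 7 N. Any turn about the axis will do.
- pawl_b (a joint): The same catch on the nipple's -y side.
- shaft: Loose bright steel guide shaft, a plain round bar 18 mm diameter, 180 mm long, 0.3 kg. Origin: on its axis at mid-length; its y axis runs along the shaft. It starts lying on the table (axis 9 mm above it) on the robot's right; it can roll.
- coupler: Loose grease coupler, 92 mm tall, 0.15 kg, round. Origin: centre of its open mouth (bottom); z along it to the handle. Skirt 34 mm diameter to z=34; orange flange 46 mm diameter z=34 to 40; white handle 28 mm diameter z=40 to 88 mm (grip here, fingertips can push on the flange). Bore 17 mm at the 6 mm lip, wider behind, 34 mm deep. Starts upright, mouth down, on the stand.
- stand: Fixed black parking disc, 64 mm diameter, 8 mm high, with a 10 mm pin that rises 12 mm above it into the coupler's bore. Origin: centre of its underside. The coupler's mouth rests on the disc.
- timer: White bench timer, 72 x 62 x 18 mm, loose; origin at the centre of its underside. Leave alone.
- petri_dish: Clear petri dish, 92 mm diameter, 15 mm high, loose; origin at the centre of its underside. Leave alone.
- tape_roll: Yellow tape roll lying flat, 58 mm diameter, 19 mm high, loose; origin at the centre of its underside. Leave alone.
- dropper: Small white dropper bottle with green cap, 30 mm diameter, 62 mm high, loose; origin at the centre of its underside. Leave alone.
Mind the look-alikes: they are no part of the job. What is shaped like the coupler but pink is not meant.

How it is judged:
On the way, in this order (a step that is already met when the one before it is completed fails the run):
1. the shaft lies level in both V-blocks, let go, while the coupler is not yet on the nipple (x of shaft in the frame of fixture between -0.049 and -0.041 m and y of shaft in the frame of fixture between -0.025 and 0.025 m and z of shaft in the frame of fixture between 0.0405 and 0.0475 m and angle between the y axis of shaft and the y axis of fixture, either way round below 0.05 rad and contact force between the fingers and shaft below 0.3 N and linear speed of shaft below 0.02 m/s and distance between coupler and nipple above 0.06 m), for 0.2 s.
2. the coupler has snapped squarely over both catches of the nipple (x of coupler in the frame of nipple between -0.003 and 0.003 m and y of coupler in the frame of nipple between -0.003 and 0.003 m and z of coupler in the frame of nipple between 0.007 and 0.019 m and angle between the z axis of coupler and the z axis of nipple, either way round below 0.12 rad and value of joint each of pawl_a, pawl_b below 0.0012 m), for 0.2 s.
At the end, for the whole second after the job is handed in: Shaft home in both V-blocks (4 mm across, 3.5 mm in height, 25 mm along, 0.05 rad), untouched by the fingers; coupler snapped over both catches (out to 1.2 mm), within 3 mm and 0.12 rad of the nipple axis and 3 mm of home, collar down over 6 mm; fingers still on it with over 3 N (all of step 2 and x of shaft in the frame of fixture between -0.049 and -0.041 m and y of shaft in the frame of fixture between -0.025 and 0.025 m and z of shaft in the frame of fixture between 0.0405 and 0.0475 m and angle between the y axis of shaft and the y axis of fixture, either way round below 0.05 rad and value of joint collar above 0.006 m and z of coupler in the frame of nipple below 0.013 m and contact force between the fingers and coupler above 3 N and contact force between the fingers and shaft below 0.3 N); the arm keeps its last pose, push and grip.
It fails at once if the white timer is moved by more than 2 cm (distance of timer from where it was at the start of the episode above 0.02 m).
It fails at once if the petri dish is moved by more than 2 cm (distance of petri_dish from where it was at the start of the episode above 0.02 m).
It fails at once if the yellow tape roll is moved by more than 2 cm (distance of tape_roll from where it was at the start of the episode above 0.02 m).
It fails at once if the dropper bottle is moved by more than 2 cm (distance of dropper from where it was at the start of the episode above 0.02 m).
It also fails if it takes over 58 s, if anything falls off the work surface, if the arm or the gripper's body presses on something with over 40 N, if the wrist force passes 120 N, or if a joint passes its speed limit or range.

ROBOT

A 6-joint arm with a two-finger parallel gripper is mounted at the origin on a cart in front of the work surface, level with it; the furniture and walls round the work are solid. World frame = base frame: x ahead of the robot, y to its left, z up, the work surface at z = 0. Lengths are in m, angles in rad, forces in N, time in s.
With the tool pointing down it reaches from about 0.25 to 0.775 m from the base axis. Payload 4 kg.
Tool frame: the origin (TCP) lies midway between the tips of the shut fingers; the grasp point (between the pads) lies 19 mm behind it; z points along the fingers, x is the direction in which the jaws open and shut, and the axes are right-handed (so a half turn about z gives the same grasp; the last joint's range is limited). The gripper opens to 94 mm and grips with 3 to 60 N. Pads are 16 mm wide; open, the fingers measure 119 mm over their backs; the gripper's body (75 mm by 177 mm) begins 78 mm behind the grasp point.
Start: joints at [-1.266, 0.087, 1.371, -0, 1.684, -0.103], TCP at [0.218, -0.505, 0.206] pointing down, gripper open.
Joint ranges: [-3.1, 3.1], [-0.76, 2.03], [0.27, 2.55], [-1.08, 4.22], [0.17, 2.65], [-2.57, 2.57]. Speed limits (rad/s): [2.79, 2.79, 3.14, 3.14, 3.14, 3.14].

INTERFACE

Orientations are given as [roll, pitch, yaw] about the fixed x, y, z axes, in that order (R = Rz(yaw) Ry(pitch) Rx(roll)).
In Python, from bench import * gives the robot as it stands.
- The arm moves only by the tool send_rows, never from a script. Its argument "rows" is one flat list of numbers, 7 for each row, row after row: the shift along the world's x, y, z in mm, then the turn, a rotation vector about the world's x, y, z in degrees, then the opening, from 0 (shut) to 1 (fully open). A call has exactly 8 rows; each row shifts and turns the commanded pose from where the row before left it; what a row does not reach is not made up. A row lasts 1/8 s, in which the tool goes at most 62.5 mm and 10.7 degrees, less where a joint would pass 70% of its speed; a pose out of reach is approached as far as the arm can. A call is refused whole if a number of a shift passes 62.5 or a number of a turn 10.7, either way. A call with a gripper value outside its range is refused whole. The fingers move at their own pace and stop on an object; the grip force is fixed at half the most. Time passes only in rows, so rows that do not move let the fingers close, or fill a call up. It gives the time, the measured TCP pose, the force and the opening at its end, in the units of the state.
- get_obs(): the state, without advancing time (a new reading comes with each control period).
- snapshot(name): name is "scene" or "top"; returns a dict with "color" (480x640x3 uint8, red, green, blue), "intrinsics" (3x3 intrinsics, pixels), "rvec" (rotation vector, rad) and "tvec" (3), from world to camera coordinates, as OpenCV has them. Camera axes: x right, y down, z forward; pixel columns grow to the right and rows downward; lengths in m; the calibration is good to about 2 mm. A picture is of the moment at which its call begins. There is no depth.
- close_job(): hands the job in, once; it reports no verdict.
The state is a dict: "time": time; "joint_positions": joint angles; "qvel": joint speeds; "joint_torque": joint torques, N m; "tool_pos": TCP position; "ee_rot": TCP orientation; "wrist_force": force on the tool from outside, world axes, zero at the start; "wrist_torque": the same for the moment, N m; "width": finger opening in m.
Only numpy, scipy, OpenCV 4.12 (cv2) and the standard library are available. Lean on these libraries where they do the work, as an engineer would, in place of code of your own. Each camera call takes 0.05 s, during which the arm holds its last target.

## Working session

There is one attempt and no reset: what is moved stays moved. The work goes in short steps, Python scripts to look and compute and a tool call to move; the robot and the scene stay as the last step left them, time stands still between calls to the robot, and variables do not carry over. Pictures are saved under pics/ and viewed, and the job is handed in when it is done.

Besides the shell and the picture viewer there is one more tool, called in YAML: its name, and indented under it one key for each argument. send_rows: Moves the arm, as the interface text tells. Its arguments: {"type":"object","properties":{"rows":{"type":"array","items":{"type":"number"}}},"required":["rows"]}

```bash
ls; mkdir -p pics; python3 - <<'E'
from bench import *
import cv2
o=get_obs()
for k,v in o.items(): print(k,v)
for n in("scene","top"):
    s=snapshot(n); cv2.imwrite(f"pics/{n}0.png",s["color"][:,:,::-1]); print(n,s["intrinsics"],s["rvec"],s["tvec"])
E
```

```text
pics
time 0.0
joint_positions [-1.26609143e+00  8.79391761e-02  1.37222806e+00 -4.77971870e-06
  1.68357360e+00 -1.03114499e-01]
qvel [-0.00216613 -0.00083299  0.0008372   0.00133159 -0.00154888 -0.00079309]
joint_torque [ 4.47097264e-04 -3.40178490e+01 -3.02432585e+01  7.18663540e-02
  3.29918484e-02 -1.96883484e-04]
tool_pos [ 0.21796041 -0.5043865   0.2043261 ]
ee_rot [-3.14137626e+00  2.13726345e-03 -1.16297723e+00]
wrist_force [0.55182937 0.1859562  0.33852043]
wrist_torque [-0.00153237 -0.01619705 -0.02354725]
width 0.09426242573856838
scene [[459.33579758   0.         326.55349664]
 [  0.         459.33579758 232.18307845]
 [  0.           0.           1.        ]] [ 0.95940229 -2.17808954  1.28340667] [0.24592372 0.26233936 0.8287259 ]
top [[467.90154137   0.         322.85756084]
 [  0.         467.90154137 242.42745171]
 [  0.           0.           1.        ]] [ 2.12567191 -2.12196243  0.20597852] [-0.09986587  0.48772498  0.9637867 ]
```

View pics/scene0.png

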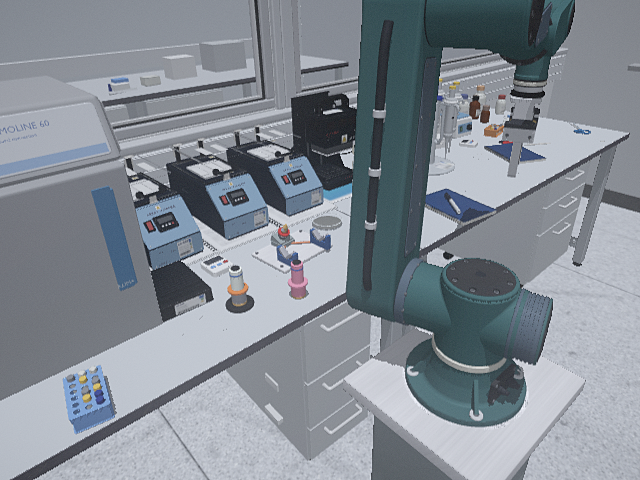

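View pics/top0.png

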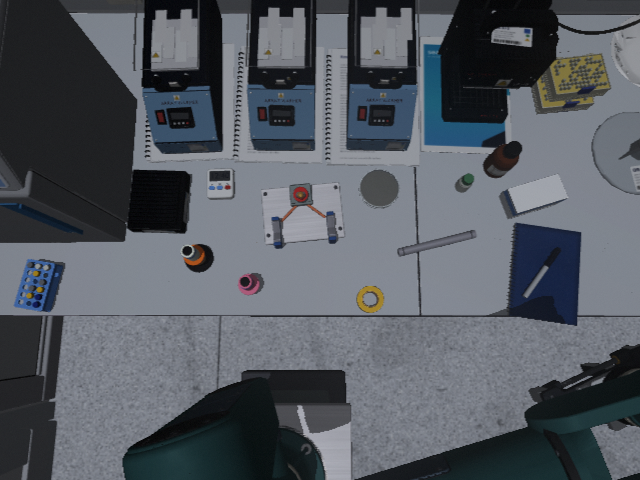

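The top view shows the shaft at about (437,243), the fixture at (303,213), the coupler on its stand at (196,257), and the pink decoy at (249,284). Next I'll enlarge it and measure.

```bash
cat > h.py <<'E'
import numpy as np, cv2
from bench import *
from scipy.spatial.transform import Rotation as Ro
def cam(s):
    R=cv2.Rodrigues(np.array(s["rvec"],float))[0]; t=np.array(s["tvec"],float).ravel()
    return np.array(s["intrinsics"]),R,t
def ray(s,px,z=0):
    K,R,t=cam(s); C=-R.T@t; d=R.T@np.linalg.inv(K)@np.array([px[0],px[1],1.]); return C+d*(z-C[2])/d[2]
def proj(s,P):
    K,R,t=cam(s); return cv2.projectPoints(np.atleast_2d(np.array(P,float)),np.array(s["rvec"],float),t,K,None)[0][:,0]
def crop(s,x0,y0,x1,y1,k,name,pts=()):
    im=s["color"][:,:,::-1].copy()
    c=cv2.resize(im[y0:y1,x0:x1],None,fx=k,fy=k,interpolation=cv2.INTER_CUBIC)
    for p in pts: cv2.circle(c,(int((p[0]+.5-x0)*k),int((p[1]+.5-y0)*k)),3,(255,0,255),1)
    cv2.imwrite(f"pics/{name}.png",c)
E
python3 - <<'E'
from h import *
s=snapshot("top")
K,R,t=cam(s); print("C",-R.T@t)
crop(s,170,160,370,310,4,"t1")
crop(s,350,160,500,272,5,"t2")
c=snapshot("scene");K,R,t=cam(c); print("C",-R.T@t)
crop(c,190,200,350,320,5,"s1")
for n,p in dict(shaft=(437,243,.009),timer=(221,184,.018),dish=(379,189,.015),tape=(370,299,.019),pink=(249,284,.05),drop=(466,183,.06)).items(): print(n,ray(s,p[:2],p[2]))
E
```

```text
C [ 0.29768079 -0.09517558  1.0387788 ]
C [-0.29496645  0.57585731  0.63045236]
shaft [ 0.49433595 -0.355151    0.009     ]
timer [0.62813696 0.1326539  0.018     ]
dish [ 0.61819178 -0.2269125   0.015     ]
tape [ 0.3684102 -0.2015802  0.019    ]
pink [0.3974018  0.05703655 0.05      ]
drop [ 0.61826157 -0.41169233  0.06      ]
```

View pics/t1.png

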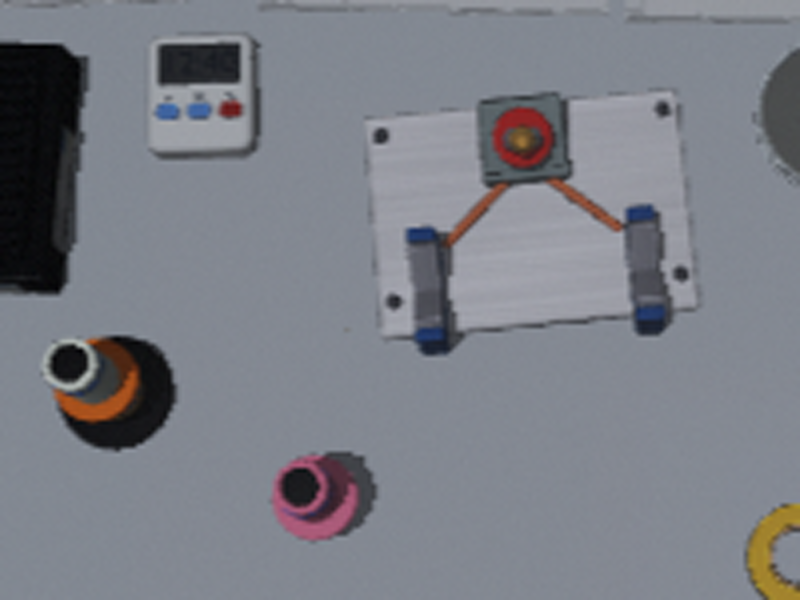

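View pics/t2.png

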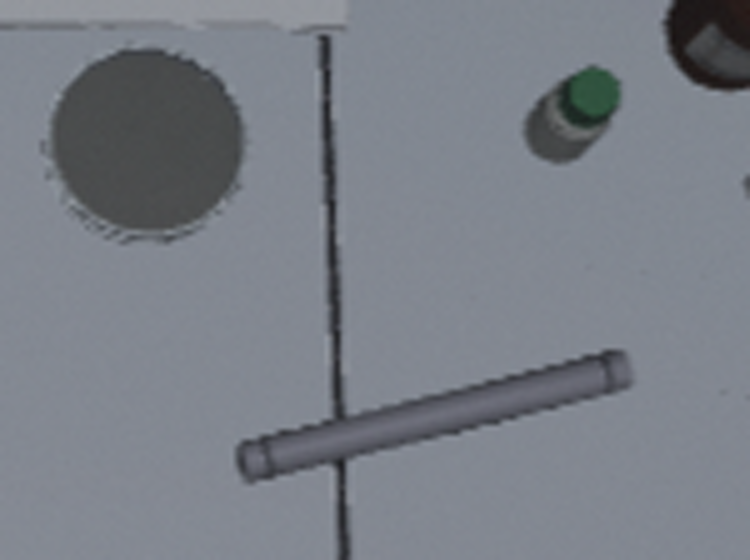

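View pics/s1.png

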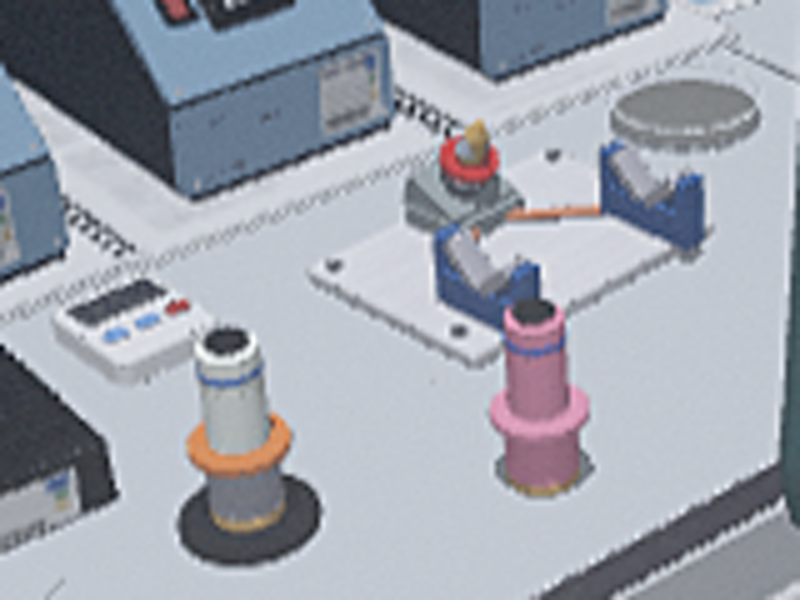

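Enlarged: the plate corners are at crop (366,120), (675,92), (700,308), (384,338). The white and orange coupler is on the black disc, with its top at (71,363). The shaft ends are at t2 (238,462) and (632,368). I'll refine these with masks and check them by reprojection.

```bash
python3 - <<'E'
from h import *
s=snapshot("top"); c=snapshot("scene")
def un(p,x0,y0,k): return ((p[0]+.5)/k-.5+x0,(p[1]+.5)/k-.5+y0)
# plate
img=np.array([un(p,170,160,4) for p in [(366,120),(675,92),(700,308),(384,338)]])
W=np.array([ray(s,p,.010)[:2] for p in img]); print("plate corners",W)
F=np.array([[65,90],[65,-90],[-65,-90],[-65,90]])/1000.
A=W-W.mean(0);B=F
th=np.arctan2((B[:,0]*A[:,1]-B[:,1]*A[:,0]).sum(),(B*A).sum())
print("center",W.mean(0),"yaw",th,np.degrees(th))
Rz=np.array([[np.cos(th),-np.sin(th)],[np.sin(th),np.cos(th)]])
print("res",(A-B@Rz.T)*1000)
hsv=cv2.cvtColor(s["color"],cv2.COLOR_RGB2HSV)
def cents(s,lo,hi,roi):
    hsv=cv2.cvtColor(s["color"],cv2.COLOR_RGB2HSV); m=cv2.inRange(hsv,lo,hi); k=np.zeros_like(m); x0,y0,x1,y1=roi;k[y0:y1,x0:x1]=m[y0:y1,x0:x1]
    n,l,st,ce=cv2.connectedComponentsWithStats(k)
    return [(st[i],ce[i]) for i in range(1,n) if st[i][4]>8],k
print("blue",cents(s,(100,120,50),(130,255,255),(260,200,350,250))[0])
print("orange",cents(s,(5,150,100),(20,255,255),(180,240,210,270))[0])
print("black",cents(s,(0,0,0),(180,255,60),(178,235,216,275))[0])
print("red",cents(s,(0,150,80),(5,255,255),(285,180,315,210))[0])
# shaft mask
g=s["color"].astype(int).sum(2); 
e1=un((247,461),350,160,5);e2=un((624,370),350,160,5)
print("shaft seen ends px",e1,e2)
a=ray(s,un((238,462),350,160,5),.009);b=ray(s,un((632,368),350,160,5),.009);print("shaft",a,b,(a+b)/2,np.linalg.norm(a-b),np.degrees(np.arctan2(*(a-b)[1::-1])))
# coupler
print("top",ray(s,un((71,362),170,160,4),.092),ray(s,un((117,392),170,160,4),.008))
E
```

```text
plate corners [[ 0.61755555  0.04219263]
 [ 0.63474371 -0.13458356]
 [ 0.50826815 -0.14799534]
 [ 0.49076283  0.02881568]]
center [ 0.56283256 -0.05289265] yaw 0.10038940392449294 5.751889152707509
res [[-0.92986991 -0.9759477 ]
 [-1.78146484  1.34159915]
 [ 1.08845099  0.95853611]
 [ 1.62288376 -1.32418756]]
blue [(array([327, 212,   6,   3,  18], dtype=int32), array([329.5, 213. ])), (array([272, 217,   7,   3,  20], dtype=int32), array([274.85, 218.05])), (array([329, 237,   7,   3,  21], dtype=int32), array([332., 238.])), (array([274, 242,   7,   4,  24], dtype=int32), array([277.04166667, 243.375     ]))]
orange [(array([184, 252,  20,  13,  95], dtype=int32), array([194.63157895, 260.25263158]))]
black [(array([186, 244,  28,  29, 322], dtype=int32), array([203.11180124, 260.04347826])), (array([183, 246,   9,   9,  64], dtype=int32), array([187.015625, 250.25    ])), (array([191, 248,   9,  11,  41], dtype=int32), array([195.95121951, 253.65853659]))]
red [(array([294, 187,  14,  15,  80], dtype=int32), array([300.3   , 193.0875]))]
shaft seen ends px (399.0, 251.8) (474.4, 233.6)
shaft [ 0.47367919 -0.26524604  0.009     ] [ 0.51699807 -0.44409394  0.009     ] [ 0.49533863 -0.35466999  0.009     ] 0.18401928755305574 103.61543745597369
top [0.46250833 0.17906456 0.092     ] [0.46023576 0.17687274 0.008     ]
```

```bash
cat >> h.py <<'E'
FC=np.array([.5628,-.0529]);TH=.1004
def fx(P,C=None,th=None):
    C=FC if C is None else C; th=TH if th is None else th
    P=np.atleast_2d(np.array(P,float)); r=Ro.from_euler('z',th).apply(P/1000); r[:,:2]+=C; return r
def nip(P): # nipple mm -> fixture mm
    return Ro.from_euler('y',-22,degrees=True).apply(np.atleast_2d(np.array(P,float)))+[38,0,34]
E
cat > ov.py <<'E'
from h import *
import sys
def main(tag):
    s=snapshot("top"); c=snapshot("scene")
    P=[[65,90,10],[65,-90,10],[-65,-90,10],[-65,90,10]]
    for y in(68,52,-52,-68):
        for x in(-77,-13): P.append([x,y,50])
    a=np.linspace(0,2*np.pi,16,endpoint=False)
    N=[[0,0,44]]+[[16.5*np.cos(t),16.5*np.sin(t),19] for t in a]
    Q=np.vstack([fx(P),fx(nip(N))])
    cc=np.array([.4605,.1775])
    K=[[cc[0]+r*np.cos(t),cc[1]+r*np.sin(t),z] for r,z in((.032,.008),(.023,.048),(.014,.096)) for t in a]
    K=np.array(K)
    crop(s,170,160,370,310,4,tag+"t",np.vstack([proj(s,Q),proj(s,K)]))
    crop(c,190,200,350,320,5,tag+"s",np.vstack([proj(c,Q),proj(c,K)]))
main(sys.argv[1])
E
python3 ov.py a
```

```text
(no output)
```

View pics/at.png

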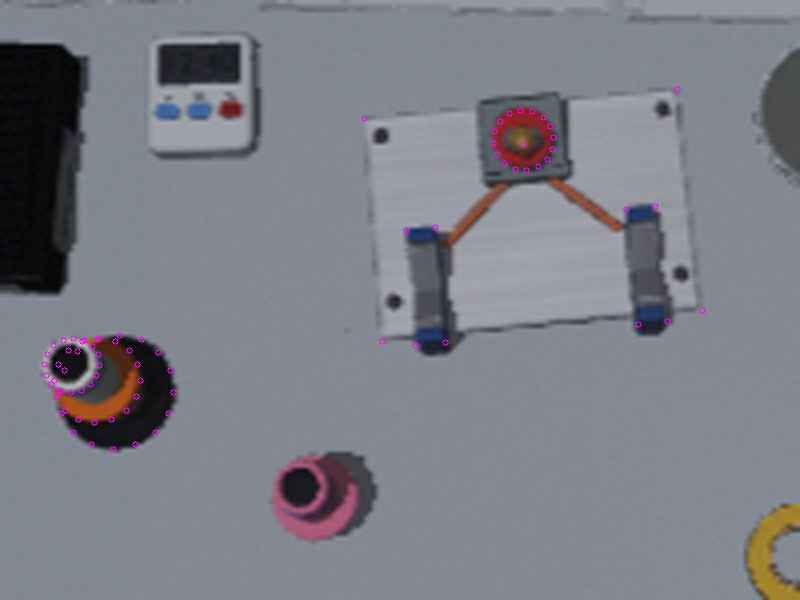

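View pics/as.png

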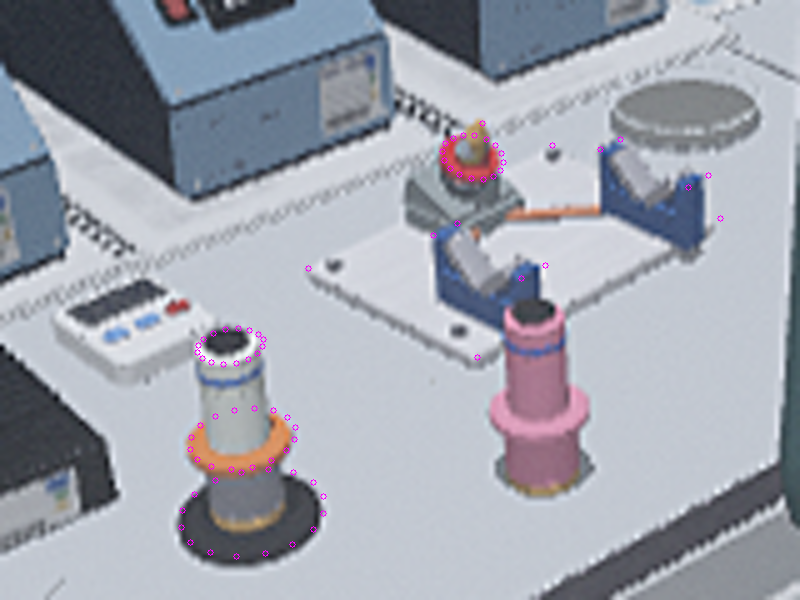

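send_rows:
  rows: [35,19,-10,0,0,10,1,35,19,-10,0,0,10,1,35,19,-10,0,0,10,1,35,19,-10,0,0,10,1,35,19,-10,0,0,10,1,35,19,-10,0,0,10,1,35,19,-10,0,0,10,1,32,17,-10,0,0,10,1]

```text
time: 1.4
tool_pos: [0.4964, -0.3541, 0.1252]
ee_rot: [3.141, -0.0, 0.239]
wrist_force: [0.4, -0.8, 0.2]
width: 0.0943
```

```bash
python3 - <<'E'
from h import *
s=snapshot("top"); c=snapshot("scene"); o=get_obs(); print(o["tool_pos"],np.degrees(o["ee_rot"]),o["joint_positions"],o["wrist_force"])
p=o["tool_pos"];R=Ro.from_euler('xyz',o["ee_rot"])
tips=[p+R.apply([q,0,0]) for q in(-.047,0,.047)]
crop(s,350,160,500,272,5,"b1",proj(s,tips)); crop(c,350,100,560,250,4,"b2",proj(c,tips))
E
```

```text
[ 0.49707279 -0.35227716  0.12362079] [-1.79831134e+02  2.38714668e-02  1.36750147e+01] [-7.10375731e-01  2.48547530e-01  1.34802552e+00  1.37835902e-03
  1.54765803e+00 -9.49082857e-01] [-0.71629805  0.05497146  0.27254742]
```

View pics/b1.png

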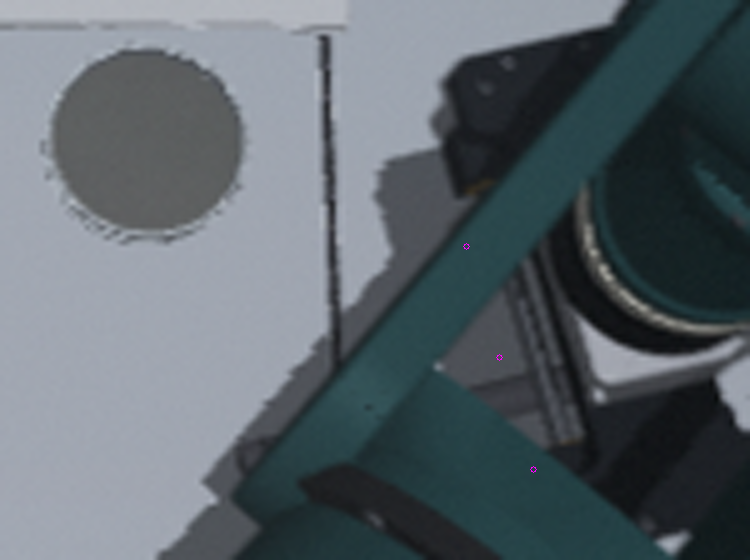

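View pics/b2.png

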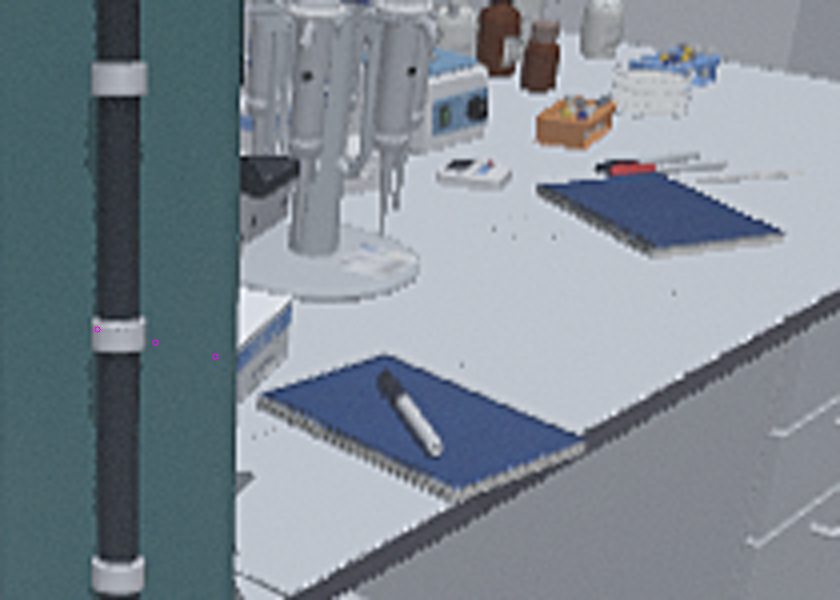

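```bash
python3 - <<'E'
from h import *
for i in range(3): o=get_obs(); print(o["time"],o["tool_pos"],np.degrees(o["ee_rot"]))
E
```

```text
1.5 [ 0.49707279 -0.35227716  0.12362079] [-1.79831134e+02  2.38714668e-02  1.36750147e+01]
1.5 [ 0.49707279 -0.35227716  0.12362079] [-1.79831134e+02  2.38714668e-02  1.36750147e+01]
1.5 [ 0.49707279 -0.35227716  0.12362079] [-1.79831134e+02  2.38714668e-02  1.36750147e+01]
```

send_rows:
  rows: [0,0,-20,0,0,0,1,0,0,-20,0,0,0,1,0,0,-20,0,0,0,1,0,0,-20,0,0,0,1,0,0,-20,0,0,0,1,0,0,-10,0,0,0,1,0,0,-6,0,0,0,1,0,0,0,0,0,0,1]

```text
time: 2.5
tool_pos: [0.495, -0.3552, 0.0097]
ee_rot: [3.141, -0.0, 0.233]
wrist_force: [0.7, 0.1, -0.4]
width: 0.0939
```

send_rows:
  rows: [0,0,-3,0,0,0,1,0,0,0,0,0,0,0.5,0,0,0,0,0,0,0,0,0,0,0,0,0,0,0,0,0,0,0,0,0,0,0,0,0,0,0,0,0,0,0,0,0,0,0,0,0,0,0,0,0,0]

```text
time: 3.5
tool_pos: [0.4951, -0.3549, 0.0065]
ee_rot: [3.142, -0.0, 0.233]
wrist_force: [-0.5, 0.2, -0.3]
width: 0.0273
```

```bash
python3 - <<'E'
from h import *
s=snapshot("top"); o=get_obs(); print(o["time"],o["tool_pos"],np.degrees(o["ee_rot"]),o["width"],o["wrist_force"])
crop(s,350,160,500,272,5,"d1")
E
```

```text
3.55 [ 0.49511677 -0.35491125  0.00649715] [-1.79998613e+02 -3.91540442e-03  1.33641634e+01] 0.02339774069913284 [-0.11339736 -0.18249769  1.48329578]
```

View pics/d1.png

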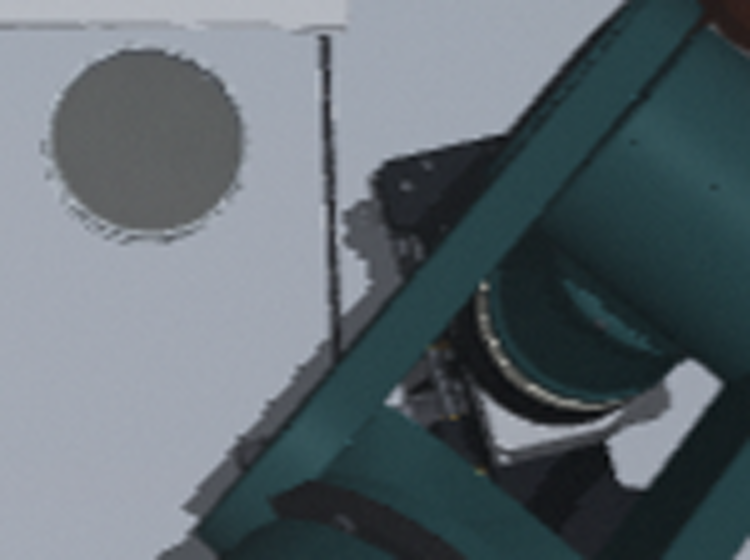

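send_rows:
  rows: [0,0,0,0,0,0,0,0,0,0,0,0,0,0,0,0,0,0,0,0,0,0,0,0,0,0,0,0,0,0,10,0,0,0,0,0,0,30,0,0,0,0,0,0,40,0,0,0,0,0,0,30,0,0,0,0]

```text
time: 4.55
tool_pos: [0.4948, -0.355, 0.1182]
ee_rot: [3.141, 0.0, 0.233]
wrist_force: [-0.2, -0.3, -2.6]
width: 0.0171
```

send_rows:
  rows: [3,30,0,0,0,-1,0,3,42,0,0,0,-1,0,3,45,0,0,0,-1,0,3,45,0,0,0,-1,0,3,45,0,0,0,-1,0,3,45,0,0,0,-1,0,3,30,0,0,0,-1,0,2,15,0,0,0,-0.6,0]

```text
time: 5.55
tool_pos: [0.5174, -0.0563, 0.1165]
ee_rot: [-3.141, 0.001, 0.102]
wrist_force: [0.5, 0.4, -2.0]
width: 0.0174
```

```bash
python3 - <<'E'
from h import *
s=snapshot("top");c=snapshot("scene"); o=get_obs(); print(o["time"],o["tool_pos"],np.degrees(o["ee_rot"]),o["width"],o["wrist_force"])
print(fx([-45,0,44]))
crop(s,220,150,380,270,5,"e1");crop(c,190,140,350,260,5,"e2")
E
```

```text
5.65 [ 0.51760589 -0.05651786  0.11646673] [-1.79980510e+02  5.47234741e-02  5.90804916e+00] 0.017212784038041856 [ 0.05200152  0.50931397 -3.49531232]
[[ 0.51802661 -0.05741041  0.044     ]]
```

View pics/e1.png

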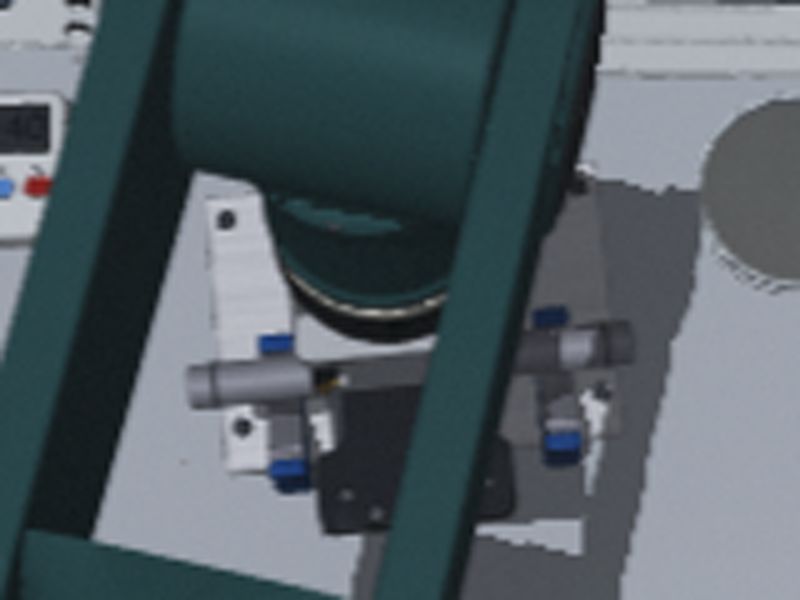

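View pics/e2.png

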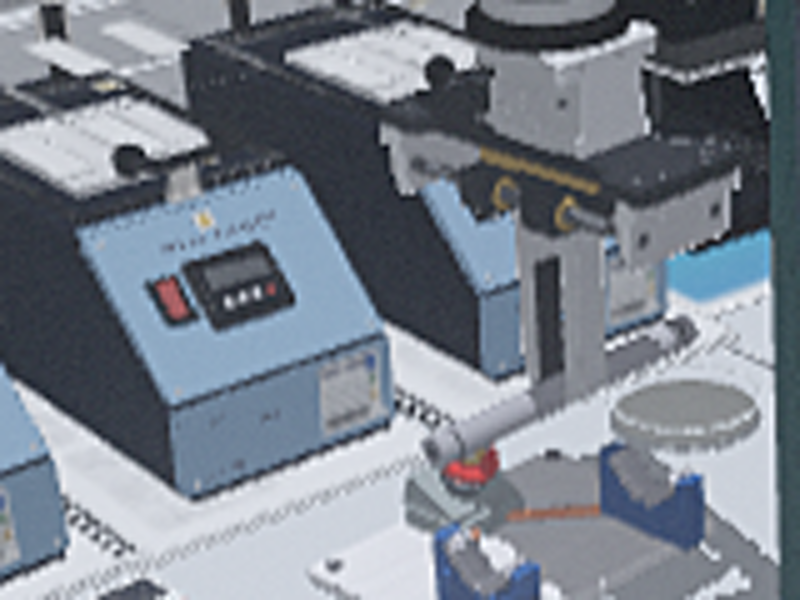

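```bash
python3 - <<'E'
from h import *
s=snapshot("top");c=snapshot("scene")
un=lambda p,x0,y0,k:((p[0]+.5)/k-.5+x0,(p[1]+.5)/k-.5+y0)
a=ray(s,un((187,387),220,150,5),.120);b=ray(s,un((633,342),220,150,5),.120);print(a,b,(a+b)/2,np.linalg.norm(a-b),np.degrees(np.arctan2(*(a-b)[1::-1])))
a=ray(c,un((432,446),190,140,5),.120);b=ray(c,un((690,330),190,140,5),.120);print(a,b,(a+b)/2,np.linalg.norm(a-b))
E
```

```text
[0.50511871 0.03374742 0.12      ] [ 0.52415857 -0.14581426  0.12      ] [ 0.51463864 -0.05603342  0.12      ] 0.18056830560711046 96.05275303471281
[0.51052704 0.03170348 0.12      ] [ 0.52130839 -0.14263418  0.12      ] [ 0.51591771 -0.05546535  0.12      ] 0.17467071230217054
```

send_rows:
  rows: [2,-1,-12,0,0,0,0,0,0,-16,0,0,0,0,0,0,-16,0,0,0,0,0,0,-14,0,0,0,0,0,0,-8,0,0,0,0,0,0,-4,0,0,0,0,0,0,-2,0,0,0,0,0,0,0,0,0,0,0]

```text
time: 6.75
tool_pos: [0.5204, -0.0589, 0.0449]
ee_rot: [3.141, -0.001, 0.101]
wrist_force: [1.0, -0.6, -2.0]
width: 0.0172
```

send_rows:
  rows: [0,0,-1,0,0,0,0,0,0,0,0,0,0,0,0,0,-1,0,0,0,0,0,0,0,0,0,0,0,0,0,-1,0,0,0,0,0,0,0,0,0,0,0,0,0,0,0,0,0,0,0,0,0,0,0,0,0]

```text
time: 7.75
tool_pos: [0.5212, -0.059, 0.0425]
ee_rot: [3.141, -0.003, 0.101]
wrist_force: [2.9, 0.9, 4.8]
width: 0.0169
```

```bash
python3 - <<'E'
from h import *
s=snapshot("top");c=snapshot("scene"); o=get_obs(); print(o["time"],o["tool_pos"],np.degrees(o["ee_rot"]),o["width"],o["wrist_force"],o["wrist_torque"])
crop(s,220,150,380,270,5,"f1");crop(c,230,180,350,270,6,"f2")
E
```

```text
7.85 [ 0.52122147 -0.05900618  0.04248305] [ 1.79969398e+02 -1.57895664e-01  5.76632401e+00] 0.0173595545393772 [2.18268513 0.09855384 5.50839334] [ 0.13767631 -0.51015768  0.02442377]
```

View pics/f2.png

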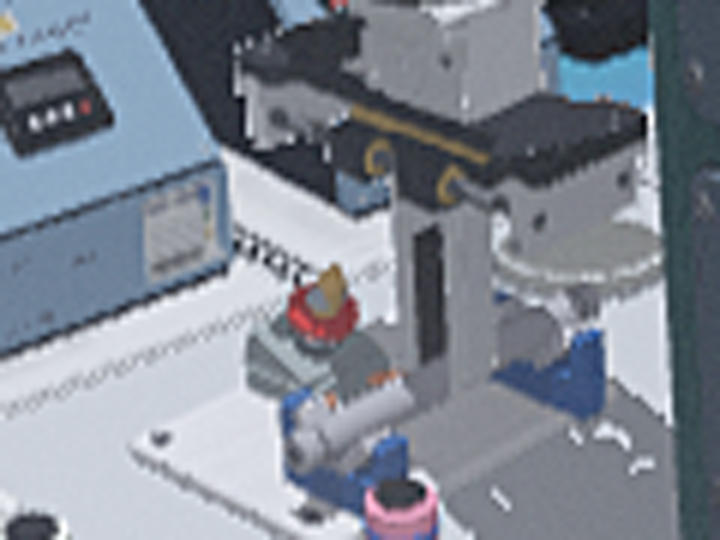

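View pics/f1.png

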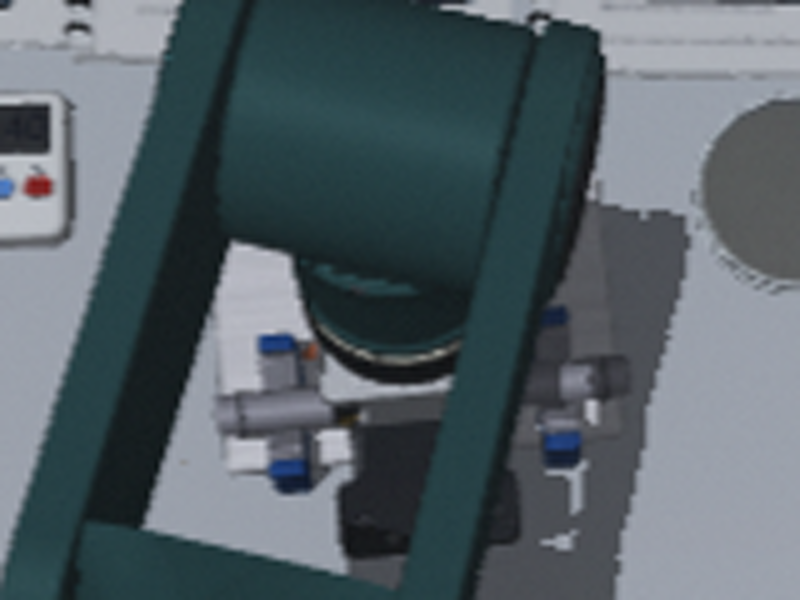

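send_rows:
  rows: [1,0,0,0,0,0,0,0,0,0,0,0,0,0,0,0,-1,0,0,0,0,0,0,0,0,0,0,0,0,0,0,0,0,0,0,0,0,0,0,0,0,0,0,0,0,0,0,0,0,0,0,0,0,0,0,0]

```text
time: 8.85
tool_pos: [0.5221, -0.059, 0.0417]
ee_rot: [3.141, -0.002, 0.101]
wrist_force: [1.7, 0.5, 6.7]
width: 0.0173
```

send_rows:
  rows: [0,0,0,0,0,0,0.25,0,0,0,0,0,0,0.3,0,0,0,0,0,0,0.4,0,0,0,0,0,0,0.45,0,0,0,0,0,0,0.45,0,0,0,0,0,0,0.45,0,0,0,0,0,0,0.45,0,0,0,0,0,0,0.45]

```text
time: 9.85
tool_pos: [0.5211, -0.0589, 0.0406]
ee_rot: [-3.142, -0.0, 0.101]
wrist_force: [0.3, -0.9, -0.1]
width: 0.0422
```

```bash
python3 - <<'E'
from h import *
s=snapshot("top");c=snapshot("scene"); o=get_obs(); print(o["time"],o["tool_pos"],np.degrees(o["ee_rot"]),o["width"],o["wrist_force"],o["wrist_torque"])
crop(s,220,150,380,270,5,"g1");crop(c,230,180,350,270,6,"g2")
E
```

```text
9.95 [ 0.52114263 -0.05893066  0.04055973] [ 1.79998233e+02 -9.88839701e-03  5.76348691e+00] 0.04222529830817754 [ 1.22262065 -0.60064142  0.68676305] [-0.02147539 -0.09539153 -0.08117074]
```

View pics/g2.png

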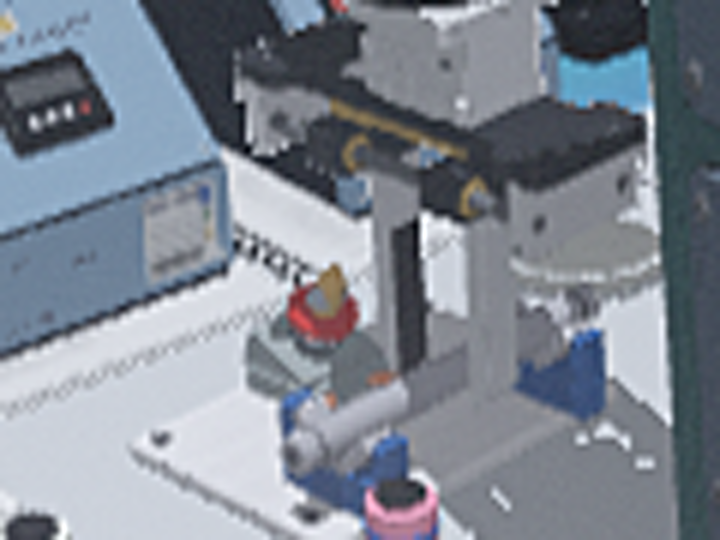

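send_rows:
  rows: [0,0,8,0,0,0,0.45,0,0,25,0,0,0,0.45,0,0,45,0,0,0,0.45,0,10,45,0,0,0,1,-5,40,30,0,0,0,1,-5,45,0,0,0,0,1,-10,45,0,0,0,0,1,-10,40,0,0,0,0,1]

```text
time: 10.95
tool_pos: [0.4908, 0.1226, 0.1944]
ee_rot: [-3.141, -0.001, 0.101]
wrist_force: [1.2, 0.2, -0.2]
width: 0.0888
```

```bash
python3 - <<'E'
from h import *
s=snapshot("top");c=snapshot("scene"); o=get_obs(); print(o["time"],o["tool_pos"],np.degrees(o["ee_rot"]),o["width"],o["wrist_force"],o["wrist_torque"])
crop(s,220,160,380,270,5,"i1");crop(c,230,180,350,270,6,"i2")
crop(s,150,160,370,320,3,"i3")
E
```

```text
11.05 [0.49017997 0.12436203 0.19436784] [-1.79910747e+02 -5.55930192e-02  6.05998671e+00] 0.09314482439292661 [ 0.50901559 -0.84429599 -0.66155811] [-0.02363016 -0.07520459 -0.04511495]
```

View pics/i1.png

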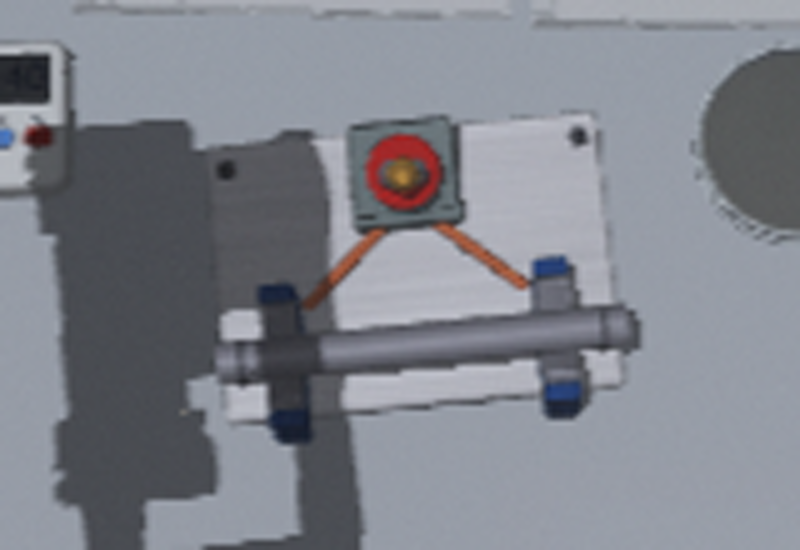

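View pics/i2.png

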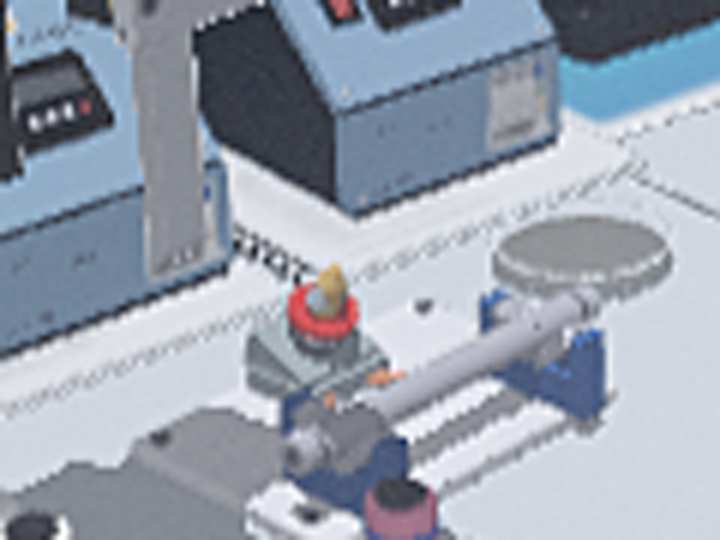

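```bash
python3 - <<'E'
from h import *
s=snapshot("top");c=snapshot("scene")
un=lambda p,x0,y0,k:((p[0]+.5)/k-.5+x0,(p[1]+.5)/k-.5+y0)
a=ray(s,un((217,362),220,160,5),.044);b=ray(s,un((638,328),220,160,5),.044);m=(a+b)/2;print(a,b,m,np.linalg.norm(a-b),np.degrees(np.arctan2(*(a-b)[1::-1])))
d=Ro.from_euler('z',-TH).apply(m-np.r_[FC,0]);print("in fixture",d*1000)
a=np.linspace(0,6.28,13)
col=fx(nip([[16.5*np.cos(t),16.5*np.sin(t),19] for t in a]))
crop(s,220,160,380,270,5,"j1",proj(s,np.vstack([col,fx(nip([0,0,44])),fx([[-45,90,44],[-45,-90,44]])])))
E
```

```text
[0.51117553 0.03107217 0.044     ] [ 0.52674919 -0.15205431  0.044     ] [ 0.51896236 -0.06049107  0.044     ] 0.18378750465381086 94.8609211440891
in fixture [-44.37774196  -3.15893019  44.        ]
```

View pics/j1.png

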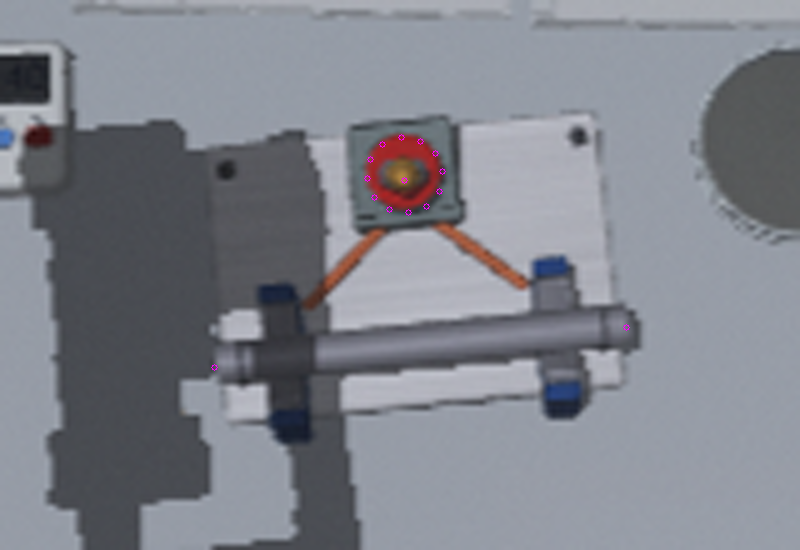

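```bash
python3 - <<'E'
from h import *
s=snapshot("top");c=snapshot("scene")
for z in(0,.05,.1): print(z,[ray(s,p,z)[:2].round(3) for p in((186,233),(190,171),(130,231))],"scene front-right-bottom",)
# scene: box right-bottom corner approx s1 crop (118,495) full
for z in(0,.05):print(ray(c,(190+118/5,200+495/5),z), ray(c,(190+105/5,200+435/5),z))
E
```

```text
0 [array([0.518, 0.211]), array([0.665, 0.21 ]), array([0.522, 0.338])] scene front-right-bottom
0.05 [array([0.507, 0.196]), array([0.648, 0.195]), array([0.511, 0.317])] scene front-right-bottom
0.1 [array([0.497, 0.182]), array([0.63 , 0.181]), array([0.501, 0.296])] scene front-right-bottom
[0.52141774 0.21107862 0.        ] [0.56805813 0.19163335 0.        ]
[0.45667183 0.24000854 0.05      ] [0.49961326 0.22210544 0.05      ]
```

View pics/i3.png

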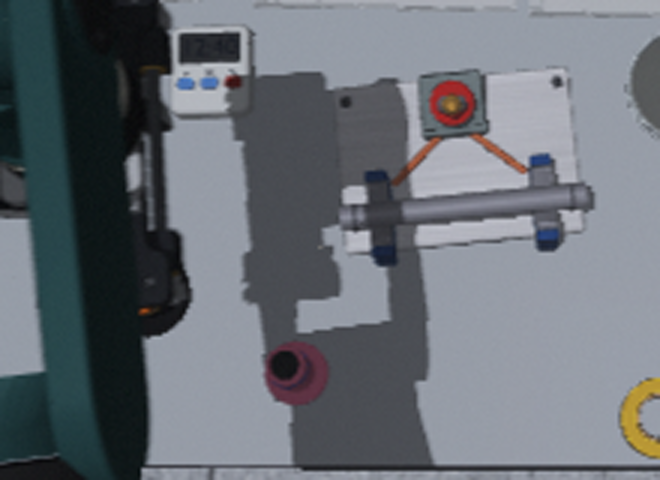

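send_rows:
  rows: [-3,7,-8,0,0,10.5,1,-4,7,-8,0,0,10.5,1,-3,7,-8,0,0,10.5,1,-4,7,-8,0,0,10.5,1,-3,7,-8,0,0,10.5,1,-4,7,-8,0,0,10.5,1,-3,7,-8,0,0,10.5,1,-3,7,0,0,0,10.5,1]

```text
time: 12.25
tool_pos: [0.4641, 0.1758, 0.1366]
ee_rot: [-3.14, 0.001, 1.57]
wrist_force: [0.2, 0.2, 0.8]
width: 0.0938
```

send_rows:
  rows: [0,0,0,0,0,6,1,0,0,0,0,0,0,1,0,0,0,0,0,0,1,0,0,0,0,0,0,1,0,0,0,0,0,0,1,0,0,0,0,0,0,1,0,0,0,0,0,0,1,0,0,0,0,0,0,1]

```text
time: 13.25
tool_pos: [0.4641, 0.1771, 0.1375]
ee_rot: [-3.142, -0.0, 1.671]
wrist_force: [0.6, 0.6, -0.7]
width: 0.0942
```

```bash
python3 - <<'E'
from h import *
s=snapshot("top");c=snapshot("scene"); o=get_obs(); print(o["time"],o["tool_pos"],np.degrees(o["ee_rot"]),o["joint_positions"],o["width"],o["wrist_force"])
crop(s,140,180,300,300,5,"k1");crop(c,170,180,310,285,5,"k2")
E
```

```text
13.35 [0.46409354 0.17711445 0.13749414] [-1.79998458e+02 -5.67236265e-03  9.57669182e+01] [ 2.50312215e-01 -7.91269273e-03  1.60430161e+00  1.01941719e-04
  1.54521559e+00 -1.42113843e+00] 0.09434148545384281 [-0.47162179 -0.36158489  0.4340749 ]
```

View pics/k1.png

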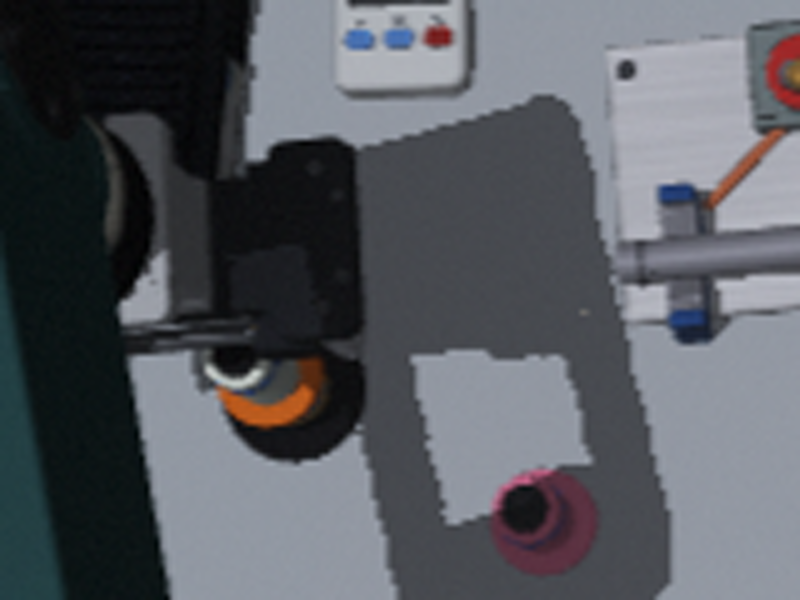

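View pics/k2.png

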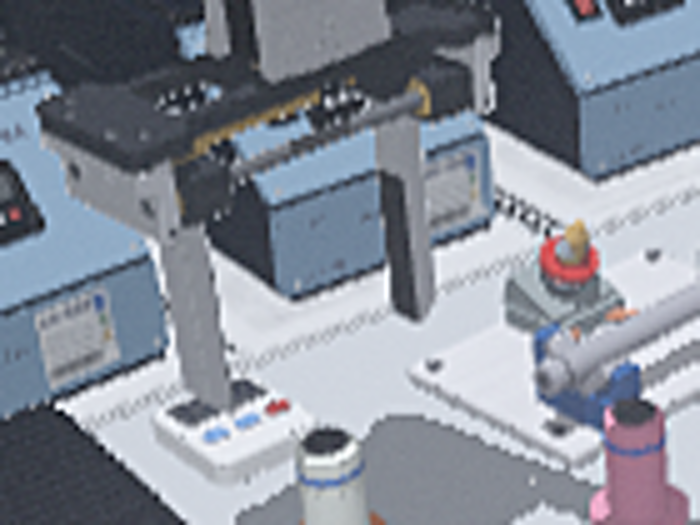

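```bash
python3 - <<'E'
from h import *
s=snapshot("top");c=snapshot("scene"); o=get_obs()
p=o["tool_pos"];R=Ro.from_euler('xyz',o["ee_rot"])
pts=[p+R.apply([q,w,0]) for q in(-.047,.047) for w in (-.008,.008)]+[np.r_[p[:2],.1]]
crop(c,180,190,300,280,6,"l2",proj(c,pts))
E
```

```text
(no output)
```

View pics/l2.png

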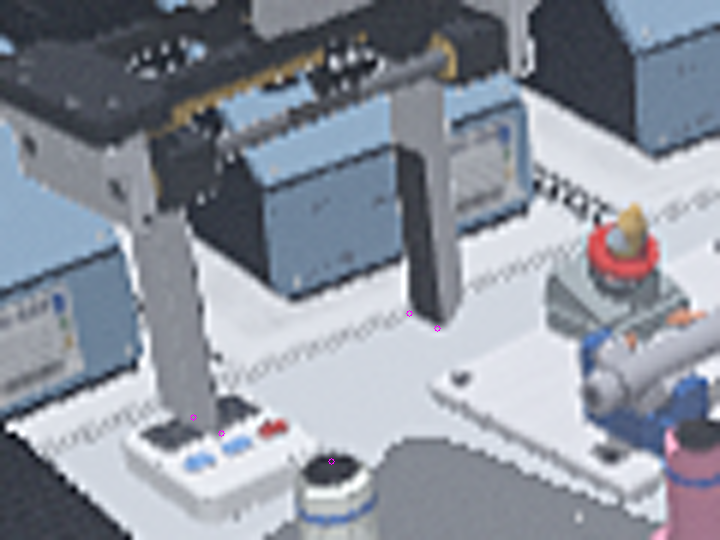

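send_rows:
  rows: [0,0,-15,0,0,0,1,0,0,-18,0,0,0,1,0,0,-18,0,0,0,1,0,0,-18,0,0,0,1,0,0,-10,0,0,0,1,0,0,-5,0,0,0,1,0,0,0,0,0,0,0.5,0,0,0,0,0,0,0.3]

```text
time: 14.45
tool_pos: [0.4647, 0.1772, 0.0543]
ee_rot: [3.14, -0.0, 1.671]
wrist_force: [0.5, -0.6, 0.1]
width: 0.0771
```

send_rows:
  rows: [0,0,0,0,0,0,0.2,0,0,0,0,0,0,0.2,0,0,0,0,0,0,0.2,0,0,0,0,0,0,0.2,0,0,0,0,0,0,0.2,0,0,0,0,0,0,0.2,0,0,0,0,0,0,0.2,0,0,0,0,0,0,0.2]

```text
time: 15.45
tool_pos: [0.4641, 0.1772, 0.0535]
ee_rot: [3.142, -0.0, 1.671]
wrist_force: [-0.4, -0.1, 0.3]
width: 0.0278
```

```bash
python3 - <<'E'
from h import *
c=snapshot("scene"); o=get_obs(); print(o["time"],o["tool_pos"],np.degrees(o["ee_rot"]),o["width"],o["wrist_force"])
crop(c,180,200,300,290,6,"m2")
E
```

```text
15.5 [0.46416941 0.17721624 0.05358428] [ 1.79990738e+02 -2.13337587e-02  9.57651652e+01] 0.027732535587967528 [0.32057616 0.29328751 0.14442081]
```

View pics/m2.png

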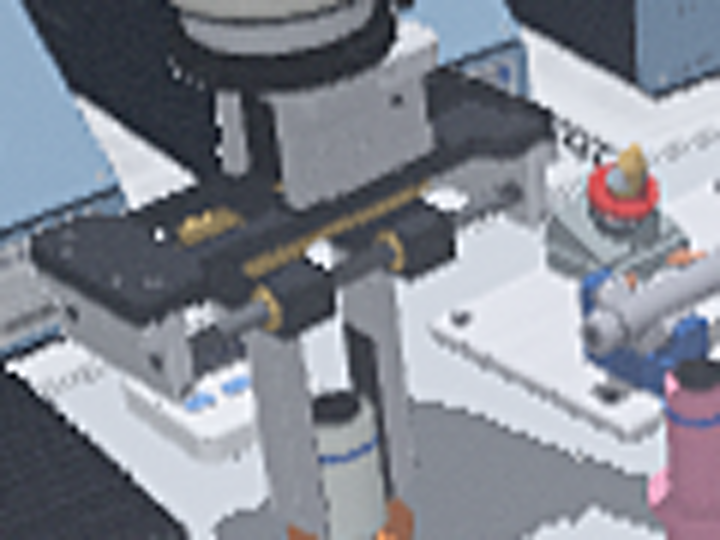

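send_rows:
  rows: [0,0,0,0,0,0,0.7,0,0,0,0,0,0,0.7,0,0,0,0,0,0,0.7,0,0,0,0,0,0,0.7,0,0,0,0,0,-10,0.7,0,0,0,0,0,-10,0.7,0,0,0,0,0,-10,0.7,0,0,0,0,0,-10,0.7]

```text
time: 16.5
tool_pos: [0.4641, 0.177, 0.0535]
ee_rot: [3.142, -0.0, 0.968]
wrist_force: [1.1, -0.3, 0.1]
width: 0.0655
```

send_rows:
  rows: [0,0,0,0,0,-10,0.7,0,0,0,0,0,-10,0.7,0,0,0,0,0,-10,0.7,0,0,0,0,0,-10,0.7,0,0,-1,0,0,-10,0.7,0,0,-1,0,0,0,0.7,0,0,0,0,0,0,0.4,0,0,0,0,0,0,0.2]

```text
time: 17.5
tool_pos: [0.4641, 0.1771, 0.0515]
ee_rot: [3.142, -0.0, 0.102]
wrist_force: [0.2, 0.7, 0.7]
width: 0.0496
```

send_rows:
  rows: [0,0,0,0,0,0,0.1,0,0,0,0,0,0,0.1,0,0,0,0,0,0,0.1,0,0,0,0,0,0,0.1,0,0,0,0,0,0,0.1,0,0,0,0,0,0,0,0,0,0,0,0,0,0,0,0,0,0,0,0,0]

```text
time: 18.5
tool_pos: [0.4641, 0.1771, 0.0515]
ee_rot: [3.142, -0.0, 0.101]
wrist_force: [-0.4, -0.1, -0.1]
width: 0.0276
```

```bash
python3 - <<'E'
from h import *
s=snapshot("top");c=snapshot("scene"); o=get_obs(); print(o["time"],o["tool_pos"],np.degrees(o["ee_rot"]),o["width"],o["wrist_force"])
crop(c,180,200,300,290,6,"n2");crop(s,140,180,300,300,5,"n1")
E
```

```text
18.6 [0.4640984  0.17707968 0.05151515] [ 1.79997696e+02 -6.94266358e-04  5.76700328e+00] 0.02741077512822223 [-0.39850832  0.51115685  0.27716424]
```

View pics/n2.png

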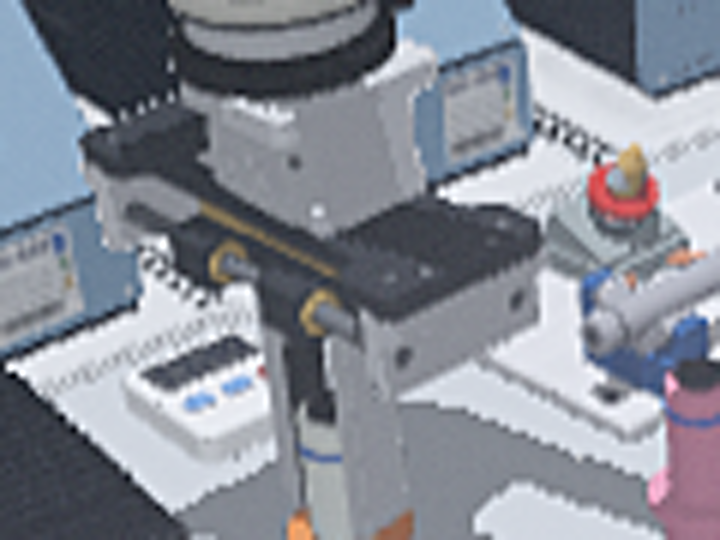

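```bash
python3 - <<'E'
from h import *
s=snapshot("top");c=snapshot("scene"); o=get_obs()
un=lambda p,x0,y0,k:((p[0]+.5)/k-.5+x0,(p[1]+.5)/k-.5+y0)
crop(c,262,212,302,242,18,"q2"); crop(s,280,175,320,205,18,"q1")
print("tip pred",fx(nip([0,0,44])), "scene",ray(c,un((632,208),180,190,6),.0748),"top",ray(s,un((404,174),220,160,5),.0748))
E
```

```text
tip pred [[ 0.58420895 -0.05074329  0.07479609]] scene [ 0.58619639 -0.0486682   0.0748    ] top [ 0.58699817 -0.05071649  0.0748    ]
```

View pics/q2.png

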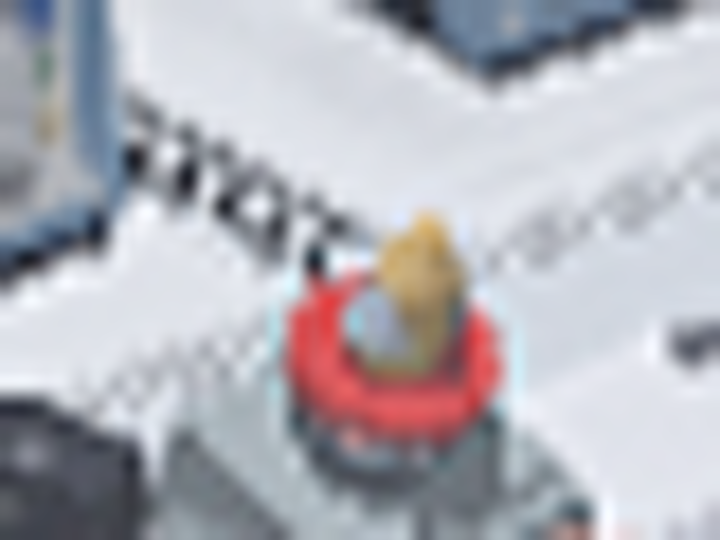

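View pics/q1.png

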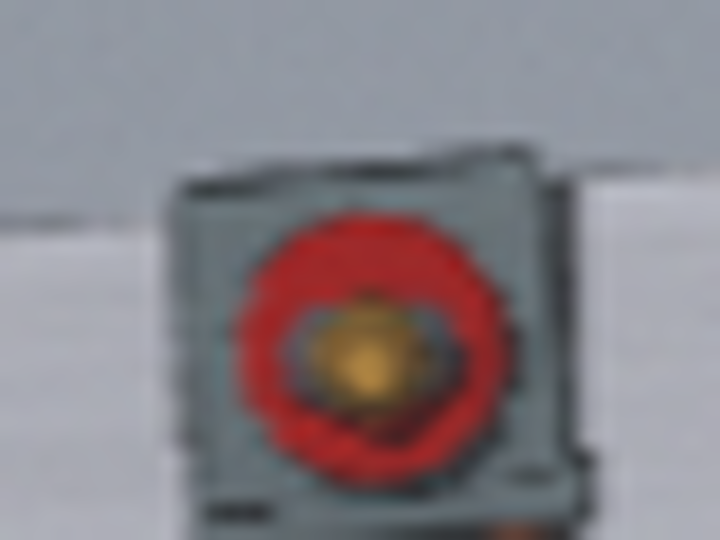

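```bash
python3 - <<'E'
from h import *
s=snapshot("top");c=snapshot("scene"); o=get_obs()
un=lambda p,x0,y0,k:((p[0]+.5)/k-.5+x0,(p[1]+.5)/k-.5+y0)
t=nip([0,0,44]);k=nip([0,0,19]);print("pred tip",fx(t),"col",fx(k))
print("top tip",ray(s,un((371,370),280,175,18),.0748),"col",ray(s,un((376,349),280,175,18),k[0,2]/1000))
print("scene tip",ray(c,un((427,222),262,212,18),.0748),"col",ray(c,un((395,352),262,212,18),k[0,2]/1000))
E
```

```text
pred tip [[ 0.58420895 -0.05074329  0.07479609]] col [[ 0.59352696 -0.04980461  0.05161649]]
top tip [ 0.58547877 -0.05017391  0.0748    ] col [ 0.59505633 -0.04967235  0.05161649]
scene tip [ 0.58736449 -0.05065608  0.0748    ] col [ 0.59398346 -0.04790483  0.05161649]
```

send_rows:
  rows: [0,0,8,0,0,0,0,0,0,20,0,0,0,0,0,0,30,0,0,0,0,0,0,22,0,0,0,0,12,-30,2,0,0,0,0,12,-30,2,0,0,0,0,12,-30,2,0,0,0,0,12,-30,2,0,0,0,0]

```text
time: 19.8
tool_pos: [0.5125, 0.0561, 0.1399]
ee_rot: [3.142, -0.0, 0.101]
wrist_force: [-0.7, 1.0, -1.2]
width: 0.0274
```

send_rows:
  rows: [9,-22,2,0.42,-4.38,0,0,9,-22,2,0.42,-4.38,0,0,9,-22,2,0.42,-4.38,0,0,9,-22,2,0.42,-4.38,0,0,10,-22,1,0.42,-4.38,0,0,0,0,0,0,0,0,0,0,0,0,0,0,0,0,0,0,0,0,0,0,0]

```text
time: 20.8
tool_pos: [0.5584, -0.0521, 0.1487]
ee_rot: [3.14, -0.384, 0.102]
wrist_force: [0.3, 0.6, -1.9]
width: 0.0276
```

```bash
cat > w.py <<'E'
from h import *
import sys
T=np.array([.588,-.0497,.0748]); n=np.array([-np.sin(.384)*np.cos(.096),-np.sin(.384)*np.sin(.096),np.cos(.384)])
ex=np.array([np.cos(.384)*np.cos(.096),np.cos(.384)*np.sin(.096),np.sin(.384)]); ey=np.cross(n,ex)
o=get_obs(); p=o["tool_pos"]; R=Ro.from_euler('xyz',o["ee_rot"])
d=p-T
print("t",round(o["time"],2),"tcp",(p*1000).round(1),"width",round(o["width"],4))
print("nip frame x,y,h(mm)",(d@ex*1000).round(2),(d@ey*1000).round(2),(d@n*1000+.5).round(2))
z=R.apply([0,0,1]); print("axis err deg ex,ey",np.degrees([-z@ex,-z@ey]).round(2))
f=o["wrist_force"];print("F in nip",(f@ex).round(2),(f@ey).round(2),(f@n).round(2),"torque",np.array(o["wrist_torque"]).round(3))
if len(sys.argv)>1:
    s=snapshot("top");c=snapshot("scene")
    crop(c,230,150,350,240,6,sys.argv[1]+"s"); crop(s,240,150,360,240,6,sys.argv[1]+"t")
E
python3 w.py r
```

```text
t 20.8 tcp [558.4 -52.1 148.7] width 0.0276
nip frame x,y,h(mm) 0.14 0.44 80.2
axis err deg ex,ey [ 0.01 -0.03]
F in nip -0.38 0.62 -1.87 torque [-0.07   0.163  0.009]
```

View pics/rs.png

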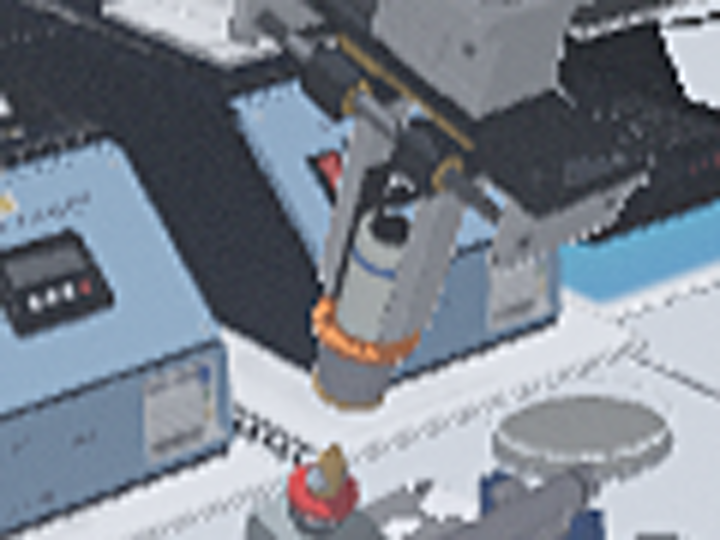

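View pics/rt.png

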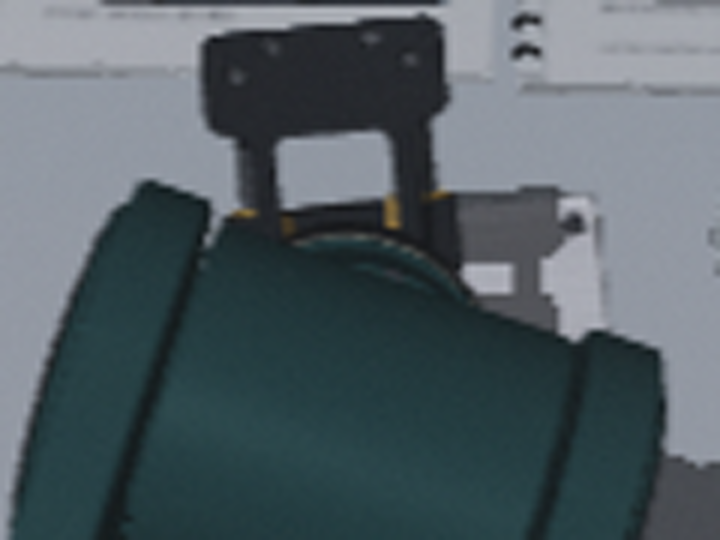

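send_rows:
  rows: [3,0.3,-7.4,0,0,0,0,3,0.3,-7.4,0,0,0,0,3,0.3,-7.4,0,0,0,0,3,0.3,-7.4,0,0,0,0,3,0.3,-7.4,0,0,0,0,1.1,0.1,-2.8,0,0,0,0,0.7,0.1,-1.9,0,0,0,0,0,0,0,0,0,0,0]

```text
time: 21.9
tool_pos: [0.575, -0.0512, 0.1069]
ee_rot: [3.139, -0.384, 0.101]
wrist_force: [-0.7, -0.5, -1.4]
width: 0.0278
```

```bash
python3 w.py u
```

```text
t 21.9 tcp [575.  -51.2 106.9] width 0.0278
nip frame x,y,h(mm) -0.11 -0.28 35.17
axis err deg ex,ey [-0.01  0.01]
F in nip -1.22 -0.48 -1.02 torque [-0.034  0.183 -0.045]
```

View pics/us.png

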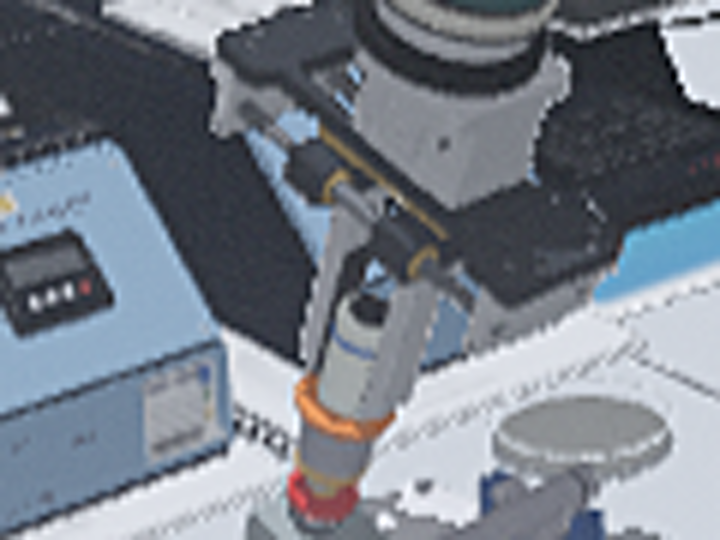

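send_rows:
  rows: [0.4,0,-0.9,0,0,0,0,0.4,0,-0.9,0,0,0,0,0.4,0,-0.9,0,0,0,0,0.4,0,-0.9,0,0,0,0,0.4,0,-0.9,0,0,0,0,0.4,0,-0.9,0,0,0,0,0,0,0,0,0,0,0,0,0,0,0,0,0,0]

```text
time: 23.0
tool_pos: [0.5776, -0.0515, 0.1019]
ee_rot: [3.139, -0.385, 0.101]
wrist_force: [-1.6, -1.4, 2.2]
width: 0.0273
```

```bash
python3 w.py
```

```text
t 23.0 tcp [577.6 -51.5 101.9] width 0.0273
nip frame x,y,h(mm) 0.36 -0.81 29.57
axis err deg ex,ey [-0.05  0.05]
F in nip -0.75 -1.28 2.72 torque [-0.385  0.275 -0.189]
```

send_rows:
  rows: [0,-0.8,0,0,0,0,0,0.4,0,-0.9,0,0,0,0,0.4,0,-0.9,0,0,0,0,0.4,0,-0.9,0,0,0,0,0.4,0,-0.9,0,0,0,0,0.4,0,-0.9,0,0,0,0,0,0,0,0,0,0,0,0,0,0,0,0,0,0]

```text
time: 24.0
tool_pos: [0.5794, -0.0519, 0.0988]
ee_rot: [3.139, -0.385, 0.102]
wrist_force: [-8.1, -0.7, 9.4]
width: 0.0275
```

```bash
python3 w.py
```

```text
t 24.0 tcp [579.4 -51.9  98.8] width 0.0275
nip frame x,y,h(mm) 0.87 -1.36 26.03
axis err deg ex,ey [-0.06  0.01]
F in nip -3.98 0.07 11.75 torque [0.016 0.867 0.071]
```

send_rows:
  rows: [-1.1,-0.1,-0.4,0,0,0,0,0,0,0,0,0,0,0,0.4,0,-1,0,0,0,0,0.4,0,-1,0,0,0,0,0.4,0,-1,0,0,0,0,0,0,0,0,0,0,0,0,0,0,0,0,0,0,0,0,0,0,0,0,0]

```text
time: 25.0
tool_pos: [0.5804, -0.0519, 0.0945]
ee_rot: [3.14, -0.387, 0.101]
wrist_force: [-1.4, 0.6, 4.7]
width: 0.0273
```

```bash
python3 w.py
```

```text
t 25.0 tcp [580.4 -51.9  94.5] width 0.0273
nip frame x,y,h(mm) 0.13 -1.47 21.66
axis err deg ex,ey [-0.15  0.  ]
F in nip 0.48 0.71 4.84 torque [ 0.214 -0.26   0.069]
```

send_rows:
  rows: [0.4,0,-1,0,0,0,0,0.4,0,-1,0,0,0,0,0.4,0.1,-1,0,0,0,0,0.4,0,-1,0,0,0,0,0.4,0.1,-1,0,0,0,0,0.4,0,-1,0,0,0,0,0,0,0,0,0,0,0,0,0,0,0,0,0,0]

```text
time: 26.0
tool_pos: [0.5821, -0.0517, 0.0881]
ee_rot: [3.14, -0.385, 0.101]
wrist_force: [-0.4, 1.8, 5.4]
width: 0.0272
```

```bash
python3 w.py v
```

```text
t 26.0 tcp [582.1 -51.7  88.1] width 0.0272
nip frame x,y,h(mm) -0.59 -1.44 15.13
axis err deg ex,ey [-0.06 -0.01]
F in nip 1.83 1.79 5.05 torque [ 0.453 -0.397  0.222]
```

View pics/vs.png

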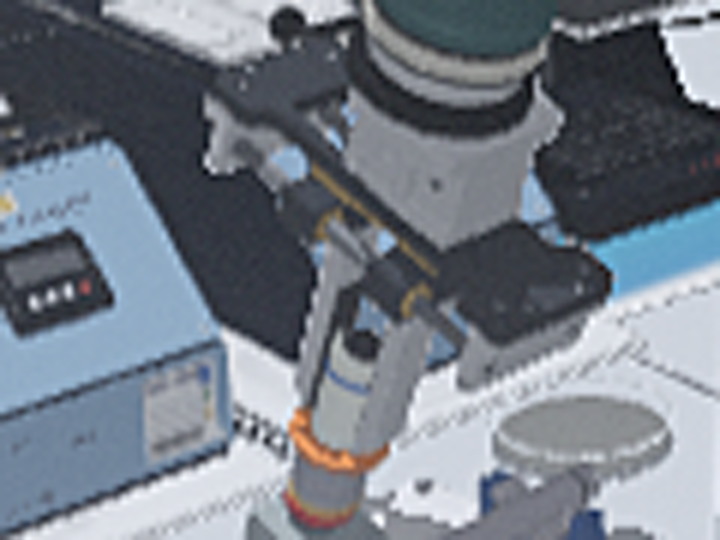

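send_rows:
  rows: [0.5,0.5,0.2,0,0,0,0,0.4,0,-0.9,0,0,0,0,0.4,0,-0.9,0,0,0,0,0.4,0.1,-0.9,0,0,0,0,0.4,0,-0.9,0,0,0,0,0.3,0,-0.9,0,0,0,0,0,0,0,0,0,0,0,0,0,0,0,0,0,0]

```text
time: 27.1
tool_pos: [0.5839, -0.0515, 0.0839]
ee_rot: [3.139, -0.384, 0.101]
wrist_force: [-3.6, 1.2, 7.8]
width: 0.0278
```

```bash
python3 w.py
```

```text
t 27.1 tcp [583.9 -51.5  83.9] width 0.0278
nip frame x,y,h(mm) -0.5 -1.38 10.51
axis err deg ex,ey [0.02 0.03]
F in nip -0.3 1.57 8.53 torque [0.361 0.047 0.167]
```

send_rows:
  rows: [0,0.4,0,0,0,0,0,0.2,0,-0.5,0,0,0,0,0.2,0,-0.5,0,0,0,0,0.2,0,-0.5,0,0,0,0,0,0,0,0,0,0,0,0,0,0,0,0,0,0,0,0,0,0,0,0,0,0,0,0,0,0,0,0]

```text
time: 28.1
tool_pos: [0.5843, -0.0514, 0.0832]
ee_rot: [3.138, -0.384, 0.102]
wrist_force: [-6.9, 0.5, 11.8]
width: 0.0277
```

```bash
python3 w.py
```

```text
t 28.1 tcp [584.3 -51.4  83.2] width 0.0277
nip frame x,y,h(mm) -0.39 -1.34 9.76
axis err deg ex,ey [0.03 0.07]
F in nip -1.9 1.12 13.55 torque [0.321 0.533 0.099]
```

send_rows:
  rows: [0.1,0,-0.4,0,0,0,0,0.1,0,-0.4,0,0,0,0,0,0,0,0,0,0,0,0,0,0,0,0,0,0,0,0,0,0,0,0,0,0,0,0,0,0,0,0,0,0,0,0,0,0,0,0,0,0,0,0,0,0]

```text
time: 29.1
tool_pos: [0.5844, -0.0514, 0.0832]
ee_rot: [3.138, -0.384, 0.102]
wrist_force: [-10.9, 0.6, 16.3]
width: 0.0274
```

```bash
python3 w.py z; python3 - <<'E'
from h import *
c=snapshot("scene"); crop(c,250,185,330,245,9,"zz"); s=snapshot("top"); crop(s,170,160,400,320,3,"zt")
E
```

```text
t 29.1 tcp [584.4 -51.4  83.2] width 0.0274
nip frame x,y,h(mm) -0.34 -1.37 9.66
axis err deg ex,ey [0.02 0.07]
F in nip -3.89 1.69 19.19 torque [0.329 0.842 0.151]
```

View pics/zz.png

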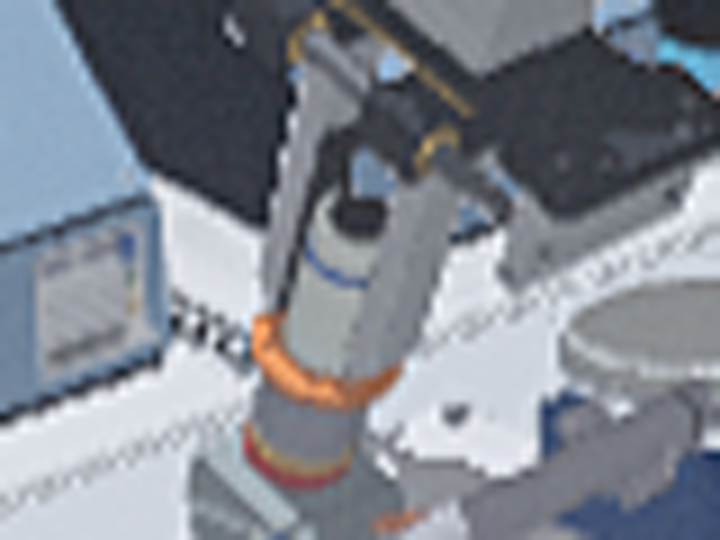

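View pics/zt.png

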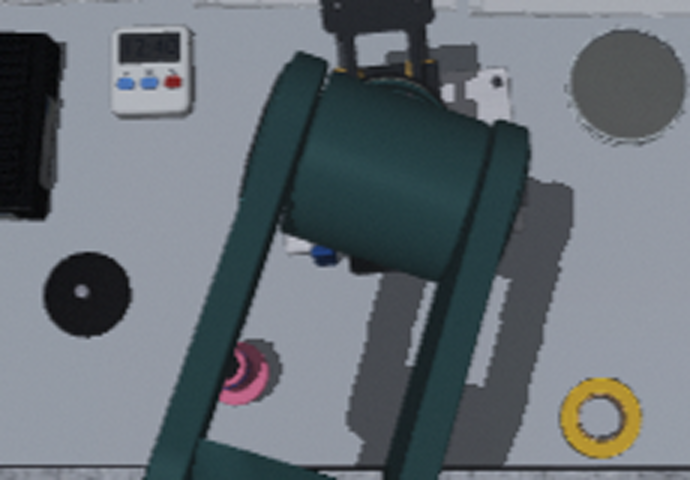

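```bash
python3 - <<'E'
from h import *
c=snapshot("scene"); crop(c,250,210,350,285,7,"zy")
E
```

```text
(no output)
```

View pics/zy.png

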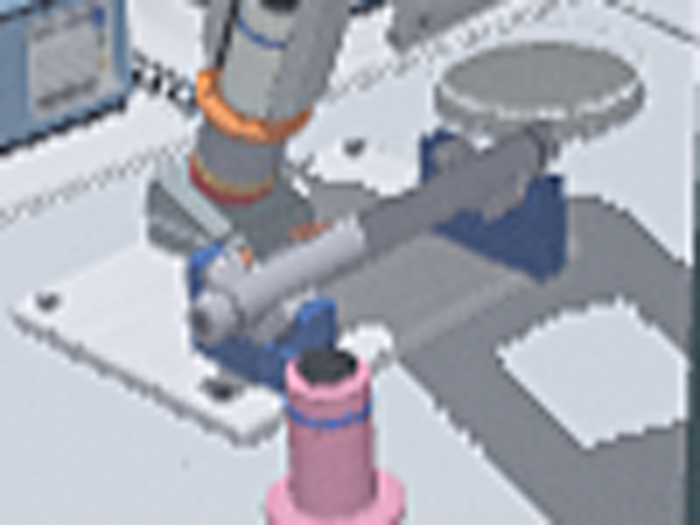

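The scene view shows the shaft still in both V-blocks and the coupler pressed down on the red collar, so I'm handing in.

```bash
python3 -c "
from bench import *
print(close_job())"
```

```text
the job is handed in; nothing more can be done
None
```

I laid the shaft in both V-blocks and let go. I then took the coupler off its stand, pressed it onto the tilted nipple until it snapped over the catches and pushed it home. I handed in at about 29 s of the 58 s, with the gripper still holding and pushing.

**Coupler:** The last reading put its mouth at about 9.7 mm on the nipple axis (home is 10 mm). The tool was tilted under 0.1° from my estimate of the nipple axis. The last 0.8 mm of push moved it only about 0.1 mm and raised the force along the axis to about 20 N, so it is bottomed. The force peaked near 14 N at the catches, then dropped to about 7 N, and then rose roughly as the collar spring should. The catch and collar positions can't be read directly, so "snapped" rests on these forces and the pictures.

**Shaft:** After release the top camera showed its middle about 0.6 mm across and 3 mm along from the seat. The last picture shows it still in both V-blocks, clear of the fingers.

**Where the checks disagreed:**
- The top camera read about 3 mm low in x against the arm.
- The nipple axis turned out about 1.4 mm off my estimate in y. I corrected for it by the side forces; a side force of about 4 N was left at the end.
- The shaft's turn from the camera was about 0.9° off the plate's, within the 0.05 rad (about 2.9°) allowed.

The timer, petri dish and tape roll look unmoved in the last pictures. I never approached the dropper bottle, but it was outside them, so I didn't check it again.

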